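# Scrape the craft board clean and hang the float up

## Robot

A 6-joint arm with a two-finger parallel gripper is mounted at the origin on the work surface. World frame = base frame: x ahead of the robot, y to its left, z up, the work surface at z = 0. Lengths are in m, angles in rad, forces in N, time in s.
With the tool pointing down it reaches from about 0.3 to 0.875 m from the base axis. Payload 6.4 kg.
Tool frame: the origin (TCP) lies midway between the tips of the shut fingers; the grasp point (between the pads) lies 19 mm behind it; z points along the fingers, y is the line along which they close (so a half turn about z gives the same grasp; the last joint's range is limited). The gripper opens to 85 mm and grips with 20 to 120 N. Pads are 22 mm wide; open, the fingers measure 114 mm over their backs; the gripper's body (76 mm by 85 mm) begins 54 mm behind the grasp point. The pads swing forward as they close: fully open they stand 13 mm farther back than shut.
Start: joints at [-1.39, 0.181, 1.607, -0, 1.354, -0.206], TCP at [0.217, -0.533, 0.231] pointing down, gripper open.
Joint ranges: [-2.99, 2.99], [-0.89, 2.07], [0.3, 2.58], [-1.14, 4.28], [0, 2.63], [-3.12, 3.12]. Speed limits (rad/s): [2.57, 2.57, 3.01, 3.14, 3.14, 3.14].

## Interface

Orientations are given as a unit quaternion [w, x, y, z].
In Python, from station import arm gives the robot as it stands.
- The arm moves only by the tool carry_out, never from a script. Its argument "targets" is a list of rows, each a list of 7 numbers: the shift along the world's x, y, z scaled (see below), then the turn, a rotation vector about the world's x, y, z scaled (see below), then the closure, from 0 (fully open) to 1 (shut). A call has 1 to 20 rows; each row shifts and turns the commanded pose from where the row before left it; what a row does not reach is not made up. The controller multiplies each number of a shift by 25 mm and each number of a turn by 0.15 rad. A row lasts 1/10 s, in which the tool goes at most 50 mm and 8.59 degrees, less where a joint would pass 70% of its speed; a pose out of reach is approached as far as the arm can. A call with a number of a shift or a turn outside -1 to 1 is refused whole. A call with a gripper value outside its range is refused whole. The fingers move at their own pace and stop on an object; "newtons" is the grip in N (left out, the last holds). Time passes only in rows, so rows that do not move let the fingers close. It gives the time, the measured TCP pose, the force, the opening and the grip force at its end, in the units of the state.
- arm.sense(): the state, without advancing time (a new reading comes with each control period).
- arm.read_camera(name): name is "scene" or "top"; returns the picture (384x512x3 uint8, red, green, blue); there is no depth.
- arm.camera_params(name): a dict with "camera_matrix" (3x3 intrinsics, pixels), "cam_to_world" (4x4, takes a point from camera to world coordinates). Camera axes: x right, y down, z forward; pixel columns grow to the right and rows downward; lengths in m; the calibration is good to about 2 mm. A picture is of the moment at which its call begins. camera_params takes no time and is no camera call.
- arm.job_done(): hands the job in; it is judged then, once.
The state is a dict: "t": time; "qpos": joint angles; "joint_vel": joint speeds; "joint_efforts": joint torques, N m; "eef_pos": TCP position; "tool_rot": TCP orientation; "wrist_force": force on the tool from outside, world axes, zero at the start; "ft_torque": the same for the moment, N m; "opening": finger opening in m; "gripper_force": force on a finger pad.
Only numpy, scipy, OpenCV 4.12 (cv2) and the standard library are available. Lean on these libraries where they do the work, as an engineer would, in place of code of your own. Each camera call takes 0.05 s, during which the arm holds its last target. There are 200 camera calls.

## Task

Take the wooden hand float by its rib handle, press its sole on the work board and wipe all four dried plaster chips off into the trough along the board's edge, without touching them with the fingers. Then hang the float by its loose swivelling steel eye on the peg of the sloping rack, fully home against the slope with the float hanging down it, and let go. Press the board with less than 30 N, never ram the rack or its peg (80 N), and leave the tape roll, bowl and jar where they are.

Things in the scene. Friction and masses are not known exactly. Their poses are not given: they have to be found in the camera images.
- float: wooden hand float, about 195 g, eye end away from the robot at the start. Sole block 110 (x) x 46 (y) x 14 (z) mm, origin at the centre of its underside. Rib handle along x on top, 80 long, 18 thick (y), z 14 to 50 mm, centred on the origin. At its +x end a steel eye plate swivels loosely about a pivot at x = 48 mm along z, 0.35 rad to either side; it swings when the float is tilted or jolted
- float_eye (a point): centre of the 13 mm through hole in the eye plate (5 mm thick, 32 wide, z 4 to 9 mm above the sole, reaching 15 mm past the hole). It lies 36 mm from the plate's pivot, 6.5 mm above the sole; hole axis along the float's z. In the float's frame: x = 84 mm with the plate straight; x = 82, y = +12 or -12 mm at the ends of its swing
- peg: round steel peg, 9 mm diameter, 34 mm long with a tapered tip (the last 5 mm narrow to 5 mm), standing square to the sloping face of the rack. Origin at its foot, on the face; z points out along the peg (tilted 26 degrees from vertical towards the robot), x points up the slope, y along the rack
- rack: fixed wooden tool rack with a face 220 mm long (up the slope) and 200 mm wide, 26 degrees steep, rising away from the robot; origin on the table under the face's middle (face there 90 mm high). The peg stands 70 mm up the slope from the face's middle, 40 mm below its upper edge; a 14 mm wide, 19 mm high ledge runs along its lower edge
- board: work board, on the table left or right of the robot. Its plywood top rests on springy rubber feet: at z = 34 mm unloaded, it gives straight down about 1 mm per 2.5 N, at most 8 mm (about 20 N); it spans x -100 to 100 and y -130 to 60 mm in its frame; along its +y edge a trough, inside y 60 to 125 mm, floor at z = 3 mm, rim at z = 24 mm. Origin on the table
- chip0: loose flake of dried plaster, about 20 x 20 x 8 mm, lying on the work board; origin at the centre of its underside
- chip1: loose flake of dried plaster, about 20 x 20 x 8 mm, lying on the work board; origin at the centre of its underside
- chip2: loose flake of dried plaster, about 20 x 20 x 8 mm, lying on the work board; origin at the centre of its underside
- chip3: loose flake of dried plaster, about 20 x 20 x 8 mm, lying on the work board; origin at the centre of its underside
- tape: bystander: roll of tape standing flat, 100 mm across, 45 mm high; origin under its centre
- bowl: bystander: white bowl, 110 mm across, 50 mm high; origin under its centre
- jar: bystander: closed paint jar, 72 mm across, 85 mm high; origin under its centre

How it is judged:
On the way, in this order (a step that is already met when the one before it is completed fails the run):
1. the float's sole is pressed on the work board with more than 1.5 N for 0.2 s, the float inside the board's outline, while chips still lie on the board (contact force between float and board above 1.5 N and z of float in the frame of board above 0.028 m and y of float in the frame of board below 0.06 m and not ((y of chip0 in the frame of board between 0.058 and 0.13 m and x of chip0 in the frame of board between -0.1 and 0.1 m and z of chip0 in the frame of board below 0.03 m) and (y of chip1 in the frame of board between 0.058 and 0.13 m and x of chip1 in the frame of board between -0.1 and 0.1 m and z of chip1 in the frame of board below 0.03 m) and (y of chip2 in the frame of board between 0.058 and 0.13 m and x of chip2 in the frame of board between -0.1 and 0.1 m and z of chip2 in the frame of board below 0.03 m) and (y of chip3 in the frame of board between 0.058 and 0.13 m and x of chip3 in the frame of board between -0.1 and 0.1 m and z of chip3 in the frame of board below 0.03 m))), for 0.2 s.
2. all four chips lie in the trough, below the level of the board's top (y of chip0 in the frame of board between 0.058 and 0.13 m and x of chip0 in the frame of board between -0.1 and 0.1 m and z of each of chip0, chip1, chip2, chip3 in the frame of board below 0.03 m and y of chip1 in the frame of board between 0.058 and 0.13 m and x of chip1 in the frame of board between -0.1 and 0.1 m and y of chip2 in the frame of board between 0.058 and 0.13 m and x of chip2 in the frame of board between -0.1 and 0.1 m and y of chip3 in the frame of board between 0.058 and 0.13 m and x of chip3 in the frame of board between -0.1 and 0.1 m), for 0.2 s.
At the end, for the whole second after the job is handed in: All four chips lie in the trough; the float's eye is over the peg (hole centre within 5 mm of the peg axis each way, and within 3.5 mm of fully home on the face), its sole flat on the rack's face within 7 degrees, its body down the slope from the peg; it is at rest and the robot touches nothing (all of step 2 and x of float_eye in the frame of peg between -0.005 and 0.005 m and y of float_eye in the frame of peg between -0.005 and 0.005 m and z of float_eye in the frame of peg below 0.01 m and angle between the z axis of float and the z axis of peg, either way round below 0.12 rad and x of float in the frame of peg below -0.055 m and linear speed of float below 0.02 m/s and contact force between float and the fingers below 0.05 N and contact force between each of the arm, the fingers and anything else below 0.5 N).
It fails at once if a bystander (tape roll, bowl or jar) moved more than 20 mm (distance of any of tape, bowl, jar from where it was at the start of the episode above 0.02 m).
It fails at once if the fingers touch a chip with more than 0.5 N (contact force between the fingers and chip0 above 0.5 N or contact force between the fingers and chip1 above 0.5 N or contact force between the fingers and chip2 above 0.5 N or contact force between the fingers and chip3 above 0.5 N).
It fails at once if the float is pressed on the work board with more than 30 N (contact force between float and board above 30 N).
It fails at once if the float is rammed on the rack or its peg with more than 80 N (contact force between float and rack above 80 N or contact force between float and peg above 80 N).
It also fails if it takes over 58 s, if anything falls off the work surface, if the arm or the gripper's body presses on something with over 40 N, if the wrist force passes 120 N, or if a joint passes its speed limit or range.

## Working session

There is one attempt and no reset: what is moved stays moved. The work goes in short steps, Python scripts to look and compute and a tool call to move; the robot and the scene stay as the last step left them, time stands still between calls to the robot, and variables do not carry over. Pictures are saved under pics/ and viewed, at most 10 in all, crops included, and the job is handed in when it is done.

Besides the shell and the picture viewer there is one more tool, called after "Emit:" by a JSON object that holds its "api" and its "payload". carry_out: Moves the arm, as the interface text tells. Shifts and turns lie within -1 to 1; 1 stands for 25 mm of shift or 0.15 rad of turn. Its arguments: {"type":"object","properties":{"targets":{"type":"array","items":{"type":"array","items":{"type":"number"}}},"newtons":{"type":"number"}},"required":["targets"]}

```bash
mkdir -p pics; ls; python3 - <<'E'
from station import arm
import cv2
for n in("scene","top"):
    im=arm.read_camera(n); cv2.imwrite(f"pics/{n}0.png",im[...,::-1])
    p=arm.camera_params(n); print(n,p["camera_matrix"],p["cam_to_world"])
print(arm.sense())
E
```

```text
pics
scene [[481.96131343   0.         252.44788774]
 [  0.         481.96131343 189.38437643]
 [  0.           0.           1.        ]] [[ 0.88695262  0.31275854 -0.3398487   1.0339072 ]
 [ 0.46157489 -0.6261171   0.62843138 -0.75981499]
 [-0.0162378  -0.71425449 -0.69969769  0.89800125]
 [ 0.          0.          0.          1.        ]]
top [[360.73915143   0.         259.11611345]
 [  0.         360.73915143 192.52119111]
 [  0.           0.           1.        ]] [[-0.00802876 -0.9855452   0.16922232  0.4811926 ]
 [-0.99989841  0.00591933 -0.01296627 -0.00609012]
 [ 0.01177716 -0.16930923 -0.98549261  0.85571503]
 [ 0.          0.          0.          1.        ]]
{'t': 0.1, 'qpos': array([-1.39028495e+00,  1.81482822e-01,  1.60788836e+00,  3.22119456e-05,
        1.35380230e+00, -2.06325516e-01]), 'joint_vel': array([-0.00087299, -0.00235359, -0.00218978,  0.00178208,  0.00073257,
        0.00084864]), 'joint_efforts': array([ 3.00811989e-04, -4.45873797e+01, -3.52236664e+01, -3.12986895e-04,
        4.14110589e-03, -3.02881824e-05]), 'eef_pos': array([ 0.21684794, -0.53201779,  0.2304747 ]), 'tool_rot': array([-7.90147663e-04,  9.81353257e-01,  1.92211237e-01,  2.59258952e-05]), 'wrist_force': array([-0.09786912, -0.37088189, -0.38474108]), 'ft_torque': array([0.02943688, 0.00808843, 0.00244318]), 'gripper_force': 0.0, 'opening': 0.0854895696447236}
```

View pics/top0.png

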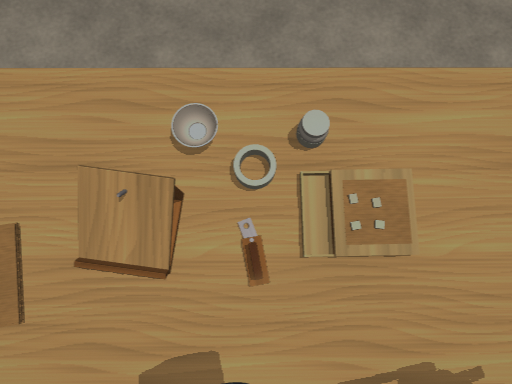

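View pics/scene0.png

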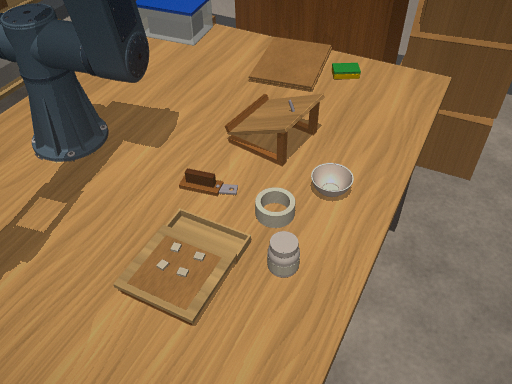

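```bash
cat > h.py <<'E'
import numpy as np, cv2
from station import arm
def ray(n,px):
    p=arm.camera_params(n);K=p["camera_matrix"];T=p["cam_to_world"]
    d=T[:3,:3]@np.linalg.solve(K,[px[0],px[1],1.]);return T[:3,3],d
def onz(n,px,z):
    o,d=ray(n,px);return o+d*(z-o[2])/d[2]
def tri(pt,ps):
    (a,d),(b,e)=ray("top",pt),ray("scene",ps)
    s=np.linalg.lstsq(np.c_[d,-e],b-a,rcond=None)[0]
    P,Q=a+s[0]*d,b+s[1]*e;return (P+Q)/2,np.linalg.norm(P-Q)
def proj(n,X):
    p=arm.camera_params(n);c=np.linalg.inv(p["cam_to_world"])@np.r_[X,1];u=p["camera_matrix"]@c[:3];return u[:2]/u[2]
E
python3 - <<'E'
import cv2,numpy as np
t=cv2.imread("pics/top0.png");s=cv2.imread("pics/scene0.png")
def c(im,x,y,w,h,k): return cv2.resize(im[y:y+h,x:x+w],None,fx=k,fy=k,interpolation=cv2.INTER_CUBIC)
a=c(t,230,210,50,80,6)   # 300x480 float
b=c(t,70,155,120,125,4) # 480x500
o=np.zeros((600,800,3),np.uint8);o[:480,:300]=a;o[:500,310:790]=b
cv2.imwrite("pics/c1.png",o)
o=np.zeros((600,800,3),np.uint8);o[:400,:480]=c(t,295,160,120,100,4);o[400:600,:300]=c(s,175,160,75,50,4)
o[:440,490:790]=c(s,222,85,75,110,4)[:, :300]
o[440:600,310:470]=c(s,275,90,40,40,4);cv2.imwrite("pics/c2.png",o)
E
```

```text
(no output)
```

View pics/c1.png

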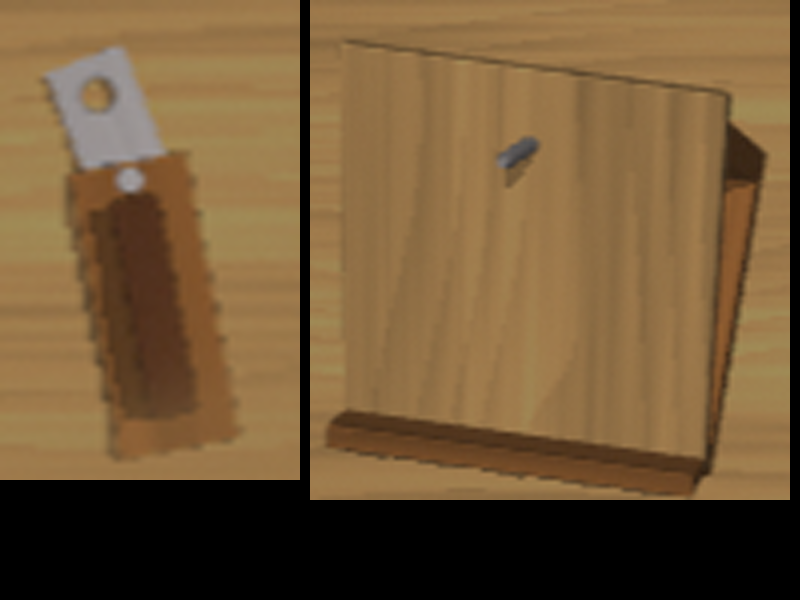

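View pics/c2.png

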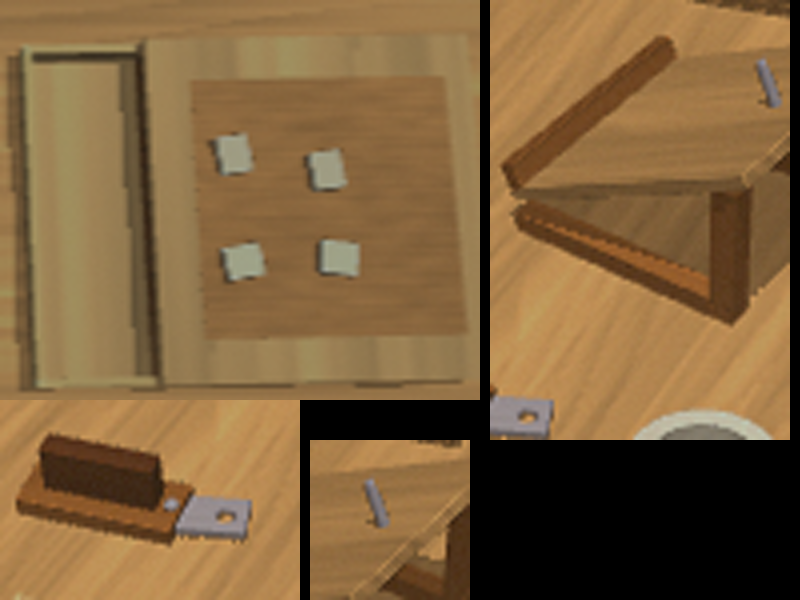

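```bash
cat >> h.py <<'E'
def tp(P,k,ox,oy): return ((P[0]+.5)/k-.5+ox,(P[1]+.5)/k-.5+oy)
E
python3 - <<'E'
from h import *
np.set_printoptions(precision=4,suppress=True)
F=lambda P,z:onz("top",tp(P,6,230,210),z)
c=[F(P,.014) for P in[(70,175),(187,152),(240,437),(112,460)]]
print("float corners",*c,"len",np.linalg.norm(c[0]-c[3]),np.linalg.norm(c[1]-c[2]),"wid",np.linalg.norm(c[0]-c[1]))
f=sum(c)/4;d=(c[0]+c[1]-c[2]-c[3])[:2];print("centre",f,"yaw",np.arctan2(d[1],d[0]))
piv=F((130,180),.012);h=F((98,95),.008);print("pivot",piv,"hole",h,np.linalg.norm(piv-h),"pivot-centre",np.linalg.norm(piv[:2]-f[:2]),"hole yaw",np.arctan2(*(h-piv)[1::-1]))
print("rib top",[F(P,.05) for P in[(112,195),(168,192),(194,412),(142,416)]])
B=lambda P,z:onz("top",tp(P,4,295,160),z)
b=[B(P,.034) for P in[(143,38),(470,36),(480,380),(160,388)]];print("board UL UR LR LL",*b)
print([np.linalg.norm(b[i]-b[(i+1)%4]) for i in range(4)])
print("trough rim",B((25,50),.024),B((35,388),.024))
for P in[(233,153),(326,170),(243,261),(339,257)]:print("chip",B(P,.042))
R=lambda P,z:onz("top",tp((P[0]-310,P[1]),4,70,155),z)
# face z = 0.09 +- 0.110*sin26
u=.11*np.sin(np.radians(26))
ul,ur=R((343,41),.09+u),R((728,93),.09+u);lr=R((705,458),.09-u+.019*.9);ll=R((345,410),.09-u+.019*.9)
print("rack UL UR",ul,ur,np.linalg.norm(ul-ur),"LL LR",ll,lr)
w=(ul-ur)/np.linalg.norm(ul-ur);print("yaw(y axis)",np.arctan2(-w[0],w[1]))
zf=.09+.07*np.sin(np.radians(26));zt=zf+.034*np.cos(np.radians(26))
print("zfoot,ztip",zf,zt);print("foot",R((535,144),zf),"tip",R((503,160),zt))
print("tri foot",tri(tp((535-310,144),4,70,155),tp((382-310,522-440),4,275,90)))
print("tri tip",tri(tp((503-310,160),4,70,155),tp((370-310,483-440),4,275,90)))
yaw=np.arctan2(-w[0],w[1]);ux=np.array([np.cos(yaw),np.sin(yaw)]);m=(ul+ur)[:2]/2
print("foot from edge",m-ux*.04*np.cos(np.radians(26)))
E
```

```text
float corners [0.5174 0.0251 0.014 ] [ 0.5259 -0.0202  0.014 ] [ 0.4184 -0.0393  0.014 ] [0.4104 0.0092 0.014 ] len 0.10814146766956215 0.10912899974585921 wid 0.04602087080323635
centre [ 0.468  -0.0063  0.014 ] yaw 0.16185522617867112
pivot [0.5154 0.002  0.012 ] hole [0.5486 0.0144 0.008 ] 0.035714051320109776 pivot-centre 0.0480601420802612 hole yaw 0.35718073364890424
rib top [array([0.5084, 0.0083, 0.05  ]), array([ 0.5093, -0.0124,  0.05  ]), array([ 0.4301, -0.0213,  0.05  ]), array([ 0.4288, -0.0024,  0.05  ])]
board UL UR LR LL [ 0.6769 -0.1843  0.034 ] [ 0.6771 -0.377   0.034 ] [ 0.478  -0.3667  0.034 ] [ 0.475  -0.1855  0.034 ]
[np.float64(0.19263837759779653), np.float64(0.1993648399839456), np.float64(0.18116677066604459), np.float64(0.20187639370030486)]
trough rim [ 0.6724 -0.1162  0.024 ] [ 0.4755 -0.1165  0.024 ]
chip [ 0.6072 -0.2314  0.042 ]
chip [ 0.597  -0.2843  0.042 ]
chip [ 0.5454 -0.2339  0.042 ]
chip [ 0.5473 -0.2885  0.042 ]
rack UL UR [0.6636 0.3525 0.1382] [0.6355 0.1565 0.1382] 0.19797366604248914 LL LR [0.4787 0.3753 0.0589] [0.4516 0.1804 0.0589]
yaw(y axis) -0.14232740482190964
zfoot,ztip 0.12068598027523542 0.1512449778494071
foot [0.613  0.2587 0.1207] tip [0.5996 0.263  0.1512]
tri foot (array([0.6132, 0.2578, 0.1256]), np.float64(0.0025451208836521893))
tri tip (array([0.6006, 0.2642, 0.1499]), np.float64(0.001911865385826834))
foot from edge [0.614  0.2596]
```

Emit:
{"api": "carry_out", "payload": {"targets": [[0.5,1,-0.2,0,0,-0.075,0],[0.5,1,-0.2,0,0,-0.075,0],[0.5,1,-0.2,0,0,-0.075,0],[0.5,1,-0.2,0,0,-0.075,0],[0.5,1,-0.2,0,0,-0.075,0],[0.5,1,-0.2,0,0,-0.075,0],[0.5,1,-0.2,0,0,-0.075,0],[0.5,1,-0.2,0,0,-0.075,0],[0.5,1,-0.2,0,0,-0.075,0],[0.5,1,-0.2,0,0,-0.075,0],[0.5,1,-0.2,0,0,-0.075,0],[0.5,1,-0.2,0,0,-0.075,0],[0.5,1,-0.2,0,0,-0.075,0],[0.5,1,-0.2,0,0,-0.075,0],[0.5,1,-0.2,0,0,-0.075,0],[0.5,1,-0.2,0,0,-0.075,0],[0.5,1,-0.2,0,0,-0.075,0],[0.5,1,-0.2,0,0,-0.075,0],[0.5,1,-0.2,0,0,-0.075,0],[0.5,1,-0.2,0,0,-0.075,0]], "newtons": 70}}

```text
t: 2.1
eef_pos: [0.4671, -0.0313, 0.1309]
tool_rot: [-0.0, 0.997, 0.081, -0.0]
wrist_force: [0.2, -0.3, 0.8]
opening: 0.0857
gripper_force: 0.0
```

Emit:
{"api": "carry_out", "payload": {"targets": [[0.04,0.52,-0.4,0,0,0,0],[0,0.5,-0.6,0,0,0,0],[0,0,-0.8,0,0,0,0],[0,0,-0.8,0,0,0,0],[0,0,-0.8,0,0,0,0],[0,0,-0.6,0,0,0,0],[0,0,-0.4,0,0,0,0],[0,0,0,0,0,0,0],[0,0,0,0,0,0,1],[0,0,0,0,0,0,1],[0,0,0,0,0,0,1],[0,0,0,0,0,0,1],[0,0,0,0,0,0,1],[0,0,0,0,0,0,1]]}}

```text
t: 3.5
eef_pos: [0.4686, -0.0072, 0.022]
tool_rot: [0.0, 0.997, 0.081, 0.001]
wrist_force: [-0.9, 0.0, 6.7]
opening: 0.0169
gripper_force: 69.8
```

Emit:
{"api": "carry_out", "payload": {"targets": [[0,0,0.5,0,0,0,1],[0,0,1,0,0,0,1],[0,0,1,0,0,0,1],[0.2,-0.5,0.7,0,0,-0.08,1],[0.3,-0.9,0,0,0,-0.08,1],[0.3,-0.9,0,0,0,-0.08,1],[0.3,-0.9,0,0,0,-0.08,1],[0.3,-0.9,0,0,0,-0.08,1],[0.3,-0.9,0,0,0,-0.08,1],[0.3,-0.9,0,0,0,-0.08,1],[0.3,-0.9,0,0,0,-0.08,1],[0.3,-0.9,0,0,0,-0.08,1],[0.3,-0.9,0,0,0,-0.08,1],[0.3,-0.9,0,0,0,-0.08,1],[0.3,-0.9,0,0,0,-0.08,1],[0.3,-0.9,0,0,0,-0.08,1],[0.3,-0.9,0,0,0,-0.04,1],[0.3,-0.65,-0.5,0,0,0,1],[0,0,-0.7,0,0,0,1],[0,0,0,0,0,0,1]]}}

```text
t: 5.5
eef_pos: [0.5754, -0.3262, 0.0676]
tool_rot: [-0.002, 1.0, -0.0, -0.003]
wrist_force: [-0.3, -0.1, -2.4]
opening: 0.0169
gripper_force: 68.7
```

```bash
python3 - <<'E'
from h import *
t=arm.read_camera("top")[...,::-1];s=arm.read_camera("scene")[...,::-1]
c=lambda im,x,y,w,h,k:cv2.resize(im[y:y+h,x:x+w],None,fx=k,fy=k,interpolation=cv2.INTER_CUBIC)
o=np.zeros((600,800,3),np.uint8);o[:400,:480]=c(t,300,160,120,100,4);o[200:600,480:800]=c(s,130,200,80,100,4)
cv2.imwrite("pics/w1.png",o)
for y,z in((.576,.034),):print(proj("top",[.576,-.328,.034]))
print(arm.sense()["eef_pos"],arm.sense()["wrist_force"])
E
```

```text
[394.47334318 211.54947021]
[ 0.57673815 -0.32652316  0.07002637] [-0.05894198  0.3306764  -2.29013891]
```

View pics/w1.png

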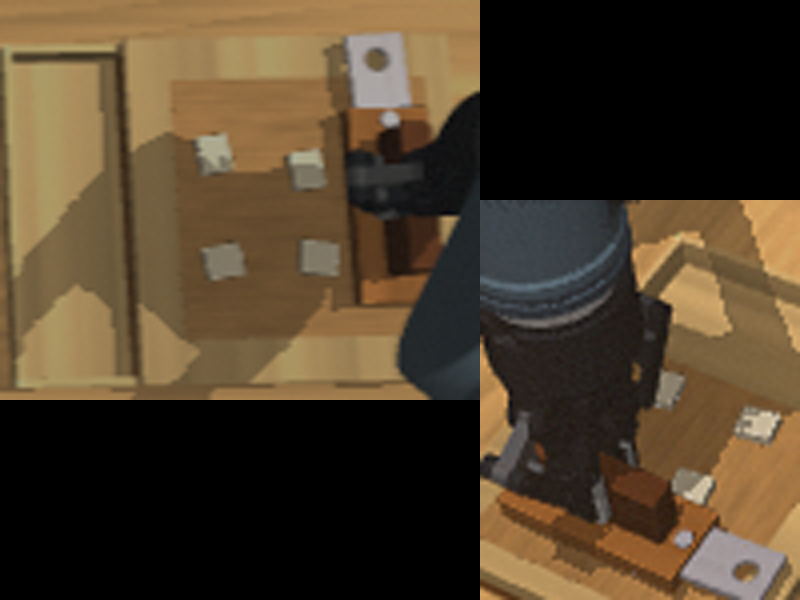

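Emit:
{"api": "carry_out", "payload": {"targets": [[0,-0.4,0,0,0,0,1],[0,0,-0.4,0,0,0,1],[0,0,-0.2,0,0,0,1],[0,0,-0.08,0,0,0,1],[0,0,0,0,0,0,1]]}}

```text
t: 6.1
eef_pos: [0.5777, -0.3382, 0.0545]
tool_rot: [-0.0, 1.0, -0.0, -0.0]
wrist_force: [-3.5, 1.7, 1.9]
opening: 0.0169
gripper_force: 69.4
```

Emit:
{"api": "carry_out", "payload": {"targets": [[0,0,-0.06,0,0,0,1],[0,0,0,0,0,0,1],[0,0.2,0,0,0,0,1],[0,0.3,0,0,0,0,1],[0,0.4,0,0,0,0,1],[0,0.4,0,0,0,0,1],[0,0.4,0,0,0,0,1],[0,0.4,0,0,0,0,1]]}}

```text
t: 6.9
eef_pos: [0.5785, -0.2852, 0.0534]
tool_rot: [0.001, 1.0, 0.0, 0.001]
wrist_force: [-0.2, -3.9, 5.5]
opening: 0.017
gripper_force: 69.8
```

Emit:
{"api": "carry_out", "payload": {"targets": [[0,0.4,0,0,0,0,1],[0,0.4,0,0,0,0,1],[0,0.4,0,0,0,0,1],[0,0.4,0,0,0,0,1],[0,0.4,0,0,0,0,1],[0,0.4,0,0,0,0,1],[0,0.4,0,0,0,0,1],[0,0.4,0,0,0,0,1],[0,0.4,0,0,0,0,1],[0,0.4,0,0,0,0,1],[0,0.4,0,0,0,0,1],[0,0.3,0,0,0,0,1],[0,0,0,0,0,0,1]]}}

```text
t: 8.2
eef_pos: [0.5782, -0.1664, 0.0532]
tool_rot: [-0.0, 1.0, 0.001, 0.0]
wrist_force: [0.7, 0.4, 6.1]
opening: 0.0169
gripper_force: 69.8
```

Emit:
{"api": "carry_out", "payload": {"targets": [[0,0,0.6,0,0,0,1],[0,0,1,0,0,0,1],[0,0,1,0,0,0,1],[0,0.4,1,0,0,0,1],[0,0.7,1,0,0,-0.08,1],[-0.2,0.9,1,-0.036,-0.25,-0.08,1],[-0.2,0.95,0.4,-0.036,-0.25,-0.08,1],[-0.2,0.95,0,-0.036,-0.25,-0.08,1],[-0.2,0.95,0,-0.036,-0.25,-0.08,1],[-0.2,0.95,0,-0.036,-0.25,-0.08,1],[-0.2,0.95,0,-0.036,-0.25,-0.08,1]]}}

```text
t: 9.3
eef_pos: [0.546, 0.0025, 0.202]
tool_rot: [0.015, 0.993, -0.042, 0.112]
wrist_force: [0.2, 0.9, -1.6]
opening: 0.0167
gripper_force: 68.7
```

```bash
python3 - <<'E'
from h import *
t=arm.read_camera("top")[...,::-1];s=arm.read_camera("scene")[...,::-1]
c=lambda im,x,y,w,h,k:cv2.resize(im[y:y+h,x:x+w],None,fx=k,fy=k,interpolation=cv2.INTER_CUBIC)
o=np.zeros((600,800,3),np.uint8);o[:300,:360]=c(t,300,160,120,100,3);o[:400,400:800]=c(s,130,140,200,200,2);o[300:600,:400]=c(t,180,150,200,150,2)
cv2.imwrite("pics/w2.png",o)
E
```

```text
(no output)
```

View pics/w2.png

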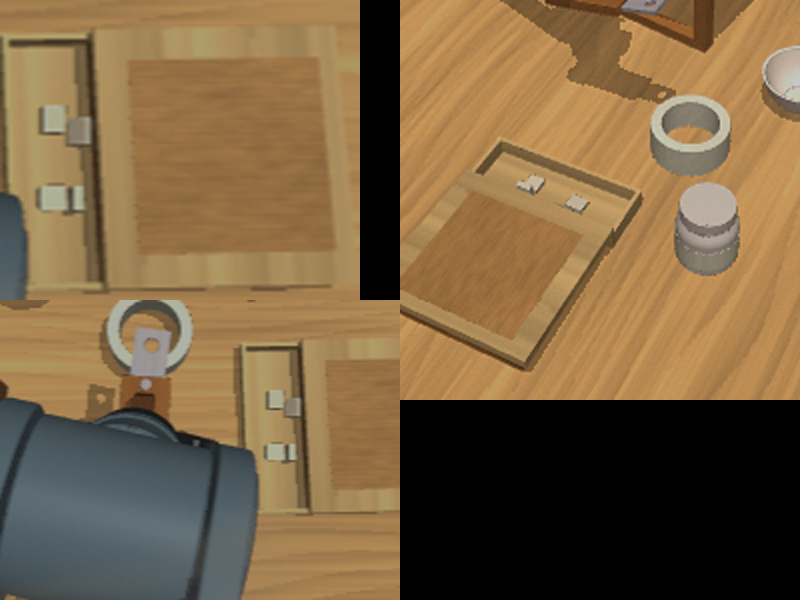

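Emit:
{"api": "carry_out", "payload": {"targets": [[-0.14,0.95,0,-0.036,-0.25,-0.065,1],[-0.14,0.95,0,-0.036,-0.25,-0.065,1],[-0.14,0.95,0,-0.036,-0.25,-0.065,1],[-0.14,0.95,0,-0.036,-0.25,-0.065,1],[-0.14,0.95,0,-0.036,-0.25,-0.065,1],[-0.14,0.95,0,-0.036,-0.25,-0.065,1],[-0.14,0.95,0,0,0,0,1],[-0.14,0.95,0,0,0,0,1],[-0.14,0.95,-0.3,0,0,0,1],[-0.14,0.95,-0.5,0,0,0,1],[-0.12,0.9,-0.5,0,0,0,1],[0,0,0,0,0,0,1],[0,0,0,0,0,0,1]]}}

```text
t: 10.7
eef_pos: [0.509, 0.2603, 0.1693]
tool_rot: [0.031, 0.972, -0.07, 0.222]
wrist_force: [0.3, -0.5, -1.5]
opening: 0.0166
gripper_force: 69.1
```

```bash
python3 - <<'E'
from h import *
t=arm.read_camera("top")[...,::-1];s=arm.read_camera("scene")[...,::-1]
cv2.imwrite("pics/t3.png",t);cv2.imwrite("pics/s3.png",s)
c=lambda im,x,y,w,h,k:cv2.resize(im[y:y+h,x:x+w],None,fx=k,fy=k,interpolation=cv2.INTER_CUBIC)
S=arm.sense();p=S["eef_pos"];print(S["tool_rot"],p,S["qpos"])
foot=np.array([.6135,.259,.1207]);print("peg px",proj("top",foot),proj("scene",foot))
o=np.zeros((600,800,3),np.uint8);o[:,:400]=c(t,90,145,67,100,6)[:600,:400];o[:,400:]=c(s,255,60,67,100,6)[:600,:400]
cv2.imwrite("pics/w3.png",o)
E
```

```text
[ 0.03024805  0.97176967 -0.07083132  0.22300605] [0.50999034 0.25979727 0.17052543] [ 0.40597888  0.05891461  1.94540459 -0.36291967  0.79131352  2.3338364 ]
peg px [125.75941722 190.39504304] [292.39921724 111.59082658]
```

View pics/w3.png

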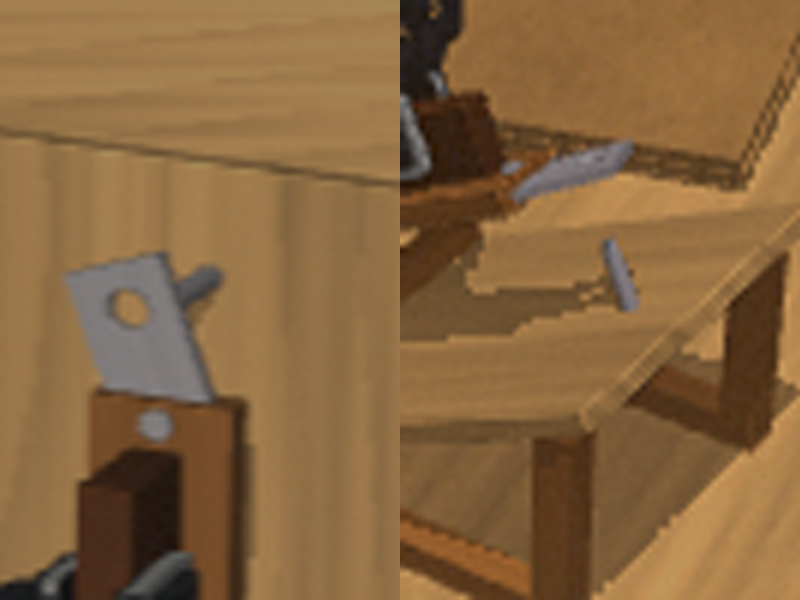

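```bash
cat >> h.py <<'E'
from scipy.spatial.transform import Rotation as Ro
def axes():
    S=arm.sense();q=S["tool_rot"];R=Ro.from_quat([q[1],q[2],q[3],q[0]]).as_matrix()
    fx=R[:,0];fz=-R[:,2];fy=np.cross(fz,fx);return S["eef_pos"],fx,fy,fz
yaw=-.142;th=np.radians(26);c,s=np.cos,np.sin
ux=np.array([c(th)*c(yaw),c(th)*s(yaw),s(th)]);uy=np.array([-s(yaw),c(yaw),0]);ua=np.cross(ux,uy)
E
python3 - <<'E'
from h import *
np.set_printoptions(precision=4,suppress=True)
p,fx,fy,fz=axes();print("fx",fx,"ux",ux,"fz",fz,"ua",ua)
eye=p-.022*fz+.0818*fx+.0123*fy+.0065*fz
print("eye kin",eye,"px",proj("top",eye+.0025*fz),proj("scene",eye+.0025*fz))
ht=tp((128,306),6,90,145);hs=tp((196,157),6,255,60);print("seen",ht,hs);e,g=tri(ht,hs);e-=0.0025*fz;print("eye tri",e,g)
tip=tri(tp((503-310,160),4,70,155),tp((208,241),6,255,60));ft=tri(tp((535-310,144),4,70,155),tp((228,308),6,255,60));print(tip,ft)
# eye from top ray, with depth from kinematics
o,d=ray("top",ht);k=d@(eye+.0025*fz-o)/(d@d);e2=o+k*d-.0025*fz;print("eye top@kin depth",e2)
foot=np.array([.6135,.259,.1207])
for nm,E in(("kin",eye),("tri",e),("top",e2)):
    D=E-foot;print(nm,"in peg frame mm",1e3*np.array([D@ux,D@uy,D@ua]))
for nm,X in(("tip",.034),("foot",0)):
    print(nm,proj("top",foot+X*ua),proj("scene",foot+X*ua),"seen",tp((503-310,160) if X else (225,144),4,70,155),tp((208,241) if X else (228,308),6,255,60))
E
```

```text
fx [ 0.8905 -0.1242  0.4377] ux [ 0.8897 -0.1272  0.4384] fz [-0.4291  0.0904  0.8987] ua [-0.434   0.062   0.8988]
eye kin [0.5913 0.2604 0.1921] px [110.1549 195.7987] [285.8251  86.1753]
seen (110.91666666666667, 195.58333333333334) (287.25, 85.75)
eye tri [0.5933 0.2602 0.193 ] 0.00438368665711908
(array([0.6001, 0.2631, 0.1525]), np.float64(0.0015924819359102046)) (array([0.6133, 0.2586, 0.1228]), np.float64(0.001651983797238073))
eye top@kin depth [0.5918 0.2592 0.1917]
kin in peg frame mm [11.3943 -1.7564 73.8438]
tri in peg frame mm [13.6343 -1.7007 73.8452]
top in peg frame mm [11.7805 -2.891  73.1995]
tip [118.8067 195.0587] [288.2252 100.5002] seen (117.875, 194.625) (289.25, 99.75)
foot [125.7594 190.395 ] [292.3992 111.5908] seen (125.875, 190.625) (292.5833333333333, 110.91666666666666)
```

Emit:
{"api": "carry_out", "payload": {"targets": [[0.03,0.04,-0.3,0.09,-0.015,0.045,1],[0.03,0.04,-0.4,0.09,-0.015,0.045,1],[0.03,0.04,-0.4,0,0,0,1],[0.01,0.01,-0.1,0,0,0,1],[0,0,0,0,0,0,1],[0,0,0,0,0,0,1]]}}

```text
t: 11.4
eef_pos: [0.5127, 0.2637, 0.1405]
tool_rot: [0.015, 0.972, -0.067, 0.225]
wrist_force: [-0.5, 1.1, -0.9]
opening: 0.0167
gripper_force: 69.1
```

```bash
python3 - <<'E'
from h import *
np.set_printoptions(precision=4,suppress=True)
t=arm.read_camera("top")[...,::-1];s=arm.read_camera("scene")[...,::-1]
cc=lambda im,x,y,w,h,k:cv2.resize(im[y:y+h,x:x+w],None,fx=k,fy=k,interpolation=cv2.INTER_CUBIC)
o=np.zeros((600,800,3),np.uint8);o[:,:400]=cc(t,100,160,40,60,10);o[:,400:]=cc(s,260,70,40,60,10)
cv2.imwrite("pics/w4.png",o)
p,fx,fy,fz=axes();print("fx",fx,"fz",fz)
eye=p-.022*fz+.0818*fx+.0123*fy+.0065*fz
foot=np.array([.6135,.259,.1207]);D=eye-foot;print(1e3*np.array([D@ux,D@uy,D@ua]))
print(proj("top",eye+.0025*fz),proj("scene",eye+.0025*fz),proj("top",foot+.034*ua),arm.sense()["wrist_force"])
E
```

```text
fx [ 0.8897 -0.1236  0.4395] fz [-0.4354  0.0593  0.8983]
[ 0.4142  3.2609 46.7609]
[113.8131 196.8665] [287.0879  94.8691] [118.8067 195.0587] [ 0.4024 -0.1963 -1.0415]
```

View pics/w4.png

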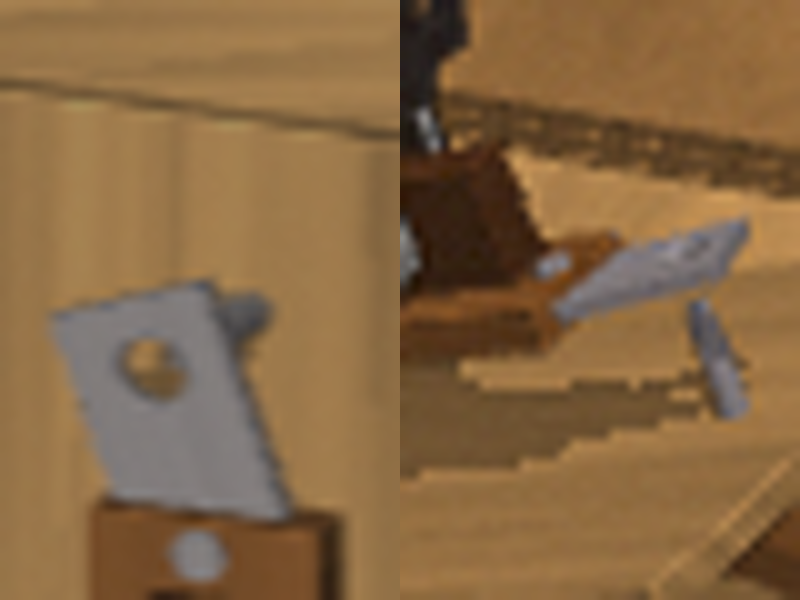

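Emit:
{"api": "carry_out", "payload": {"targets": [[-0.03,0.01,-0.02,0,0,0,1],[0.1,-0.01,-0.21,0,0,0,1],[0.1,-0.01,-0.2,0,0,0,1],[0.1,-0.01,-0.2,0,0,0,1],[0,0,0,0,0,0,1]]}}

```text
t: 12.0
eef_pos: [0.5189, 0.2628, 0.1232]
tool_rot: [0.016, 0.972, -0.067, 0.224]
wrist_force: [0.3, -0.6, -1.9]
opening: 0.0167
gripper_force: 69.1
```

```bash
python3 - <<'E'
from h import *
np.set_printoptions(precision=4,suppress=True)
t=arm.read_camera("top")[...,::-1];s=arm.read_camera("scene")[...,::-1]
cc=lambda im,x,y,w,h,k:cv2.resize(im[y:y+h,x:x+w],None,fx=k,fy=k,interpolation=cv2.INTER_CUBIC)
o=np.zeros((600,800,3),np.uint8);o[:,:400]=cc(t,100,160,40,60,10);o[:,400:]=cc(s,260,70,40,60,10)
cv2.imwrite("pics/w5.png",o)
p,fx,fy,fz=axes()
eye=p-.022*fz+.0818*fx+.0123*fy+.0065*fz
foot=np.array([.6135,.259,.1207]);D=eye-foot;print(1e3*np.array([D@ux,D@uy,D@ua]))
print(proj("top",eye+.0025*fz),arm.sense()["wrist_force"])
E
```

```text
[-1.3206  3.3171 28.7539]
[117.7289 195.0762] [-0.1751  0.2086 -1.9398]
```

View pics/w5.png

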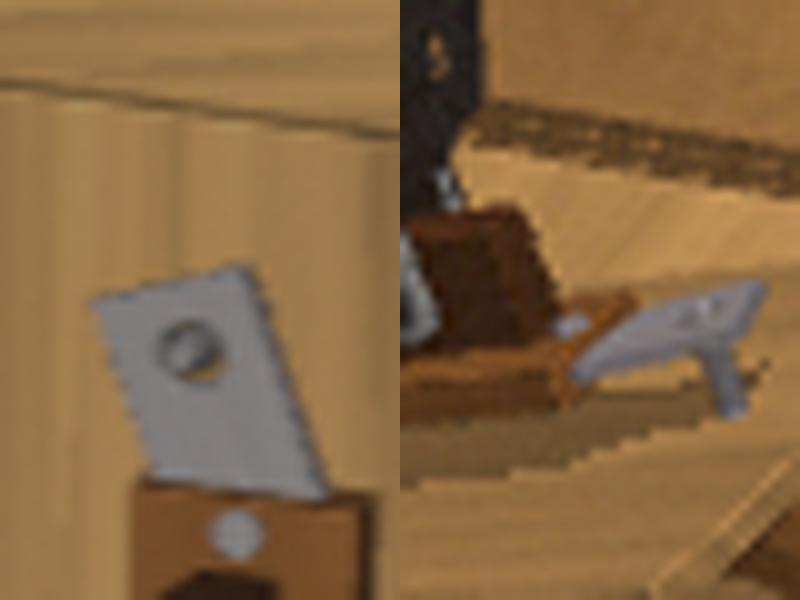

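Emit:
{"api": "carry_out", "payload": {"targets": [[0.07,-0.01,-0.144,0,0,0,1],[0.07,-0.01,-0.144,0,0,0,1],[0.07,-0.01,-0.144,0,0,0,1],[0.07,-0.01,-0.144,0,0,0,1],[0,0,0,0,0,0,1]]}}

```text
t: 12.6
eef_pos: [0.526, 0.2619, 0.1093]
tool_rot: [0.015, 0.972, -0.067, 0.224]
wrist_force: [-0.1, -0.2, -2.1]
opening: 0.0168
gripper_force: 69.1
```

Emit:
{"api": "carry_out", "payload": {"targets": [[0.052,-0.007,-0.108,0,0,0,1],[0.035,-0.005,-0.072,0,0,0,1],[0.017,-0.002,-0.036,0,0,0,1],[0,0,0,0,0,0,1]]}}

```text
t: 13.0
eef_pos: [0.5287, 0.2619, 0.1051]
tool_rot: [0.015, 0.972, -0.067, 0.225]
wrist_force: [-3.0, -0.4, 2.3]
opening: 0.017
gripper_force: 69.7
```

```bash
python3 - <<'E'
from h import *
p,fx,fy,fz=axes()
eye=p-.022*fz+.0818*fx+.0123*fy+.0065*fz
D=eye-np.array([.6135,.259,.1207]);print(1e3*np.array([D@ux,D@uy,D@ua]),arm.sense()["wrist_force"])
E
```

```text
[-0.87602253  3.51745946  7.49418015] [-2.95534516 -0.37900373  2.31913479]
```

Emit:
{"api": "carry_out", "payload": {"targets": [[0,0,0,0,0,0,0.6],[0,0,0,0,0,0,0.3],[0,0,0,0,0,0,0.3],[0,0,0,0,0,0,0.3],[0,0,0,0,0,0,0.3],[-0.1,0.015,0.2,0,0,0,0.3],[-0.26,0.037,0.54,0,0,0,0.3],[-0.35,0.05,0.72,0,0,0,0.3],[-0.35,0.05,0.72,0,0,0,0.3],[-0.35,0.05,0.72,0,0,0,0.3],[-0.35,0.05,0.72,0,0,0,0.3],[-0.6,0,0.5,0,0,0,0.3],[-0.6,0,0.5,0,0,0,0.3],[-0.6,0,0.5,0,0,0,0.3],[-0.6,0,0.5,0,0,0,0.3],[0,0,0,0,0,0,0.3]]}}

```text
t: 14.6
eef_pos: [0.4244, 0.2689, 0.2475]
tool_rot: [0.014, 0.972, -0.067, 0.226]
wrist_force: [0.2, 0.6, -0.3]
opening: 0.0598
gripper_force: 0.0
```

```bash
python3 - <<'E'
from h import *
t=arm.read_camera("top")[...,::-1];s=arm.read_camera("scene")[...,::-1]
cc=lambda im,x,y,w,h,k:cv2.resize(im[y:y+h,x:x+w],None,fx=k,fy=k,interpolation=cv2.INTER_CUBIC)
o=np.zeros((600,800,3),np.uint8);o[:400,:400]=cc(t,80,165,100,100,4);o[:400,400:]=cc(s,215,75,100,100,4);o[400:,:200]=cc(t,295,160,50,50,4);o[400:,220:420]=cc(t,295,205,50,50,4)
cv2.imwrite("pics/w6.png",o);print(arm.sense()["wrist_force"])
E
```

```text
[ 0.05384349 -0.72425066 -0.65104356]
```

View pics/w6.png

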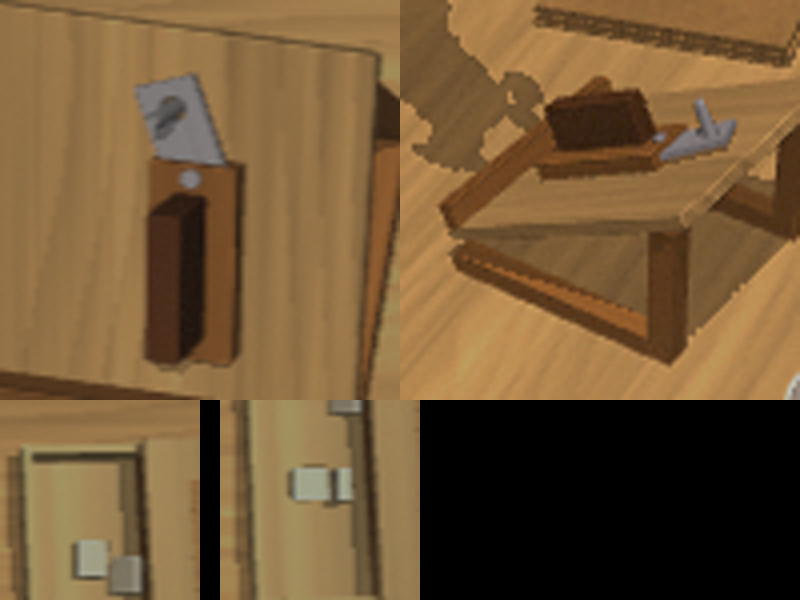

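```bash
python3 - <<'E'
from h import *
t=arm.read_camera("top");g=cv2.cvtColor(t,cv2.COLOR_RGB2HSV);m=((g[...,1]<70)&(g[...,2]>90)).astype(np.uint8)
m[:, :300]=0;m[:,420:]=0;m[:160]=0;m[262:]=0
n,l,st,ce=cv2.connectedComponentsWithStats(m)
for i in range(1,n):
    if st[i,4]>8:print(st[i],onz("top",ce[i],.011),onz("top",ce[i],.025))
print(onz("top",(331,210),.034))
E
```

```text
[314 195   8   9  71] [ 0.60967341 -0.1555303   0.011     ] [ 0.60754402 -0.15305353  0.025     ]
[323 199   8   9  61] [ 0.59974158 -0.17586831  0.011     ] [ 0.59777679 -0.17305447  0.025     ]
[313 222  10   8  75] [ 0.54676439 -0.15270996  0.011     ] [ 0.54567763 -0.15027993  0.025     ]
[324 222   4   8  32] [ 0.54686009 -0.17221479  0.011     ] [ 0.54577174 -0.1694615   0.025     ]
[ 0.58055115 -0.18175378  0.034     ]
```

```bash
python3 -c "
from station import arm
print(arm.job_done())"
```

```text
the job is handed in; nothing more can be done
None
```

I handed the job in at about 15 s. The last pictures show all four chips in the trough and the float flat on the slope with its eye over the peg, and the gripper let go and backed off. The station gave no verdict back.

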